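# Turn the trolley wheel to set its valve for inflating

## Task

Before inflating the trolley wheel on the stand, push its spokes round with closed or open fingertips, one after the other and either way round, until the valve stem stands at the bottom of the wheel, straight below the axle, and points straight up; leave the wheel at rest there. The tyre has only just been seated and the valve bends easily, so push on neither of them; lift or carry nothing, and leave everything else on the bench where it is.

Things in the scene. Friction and masses are not known exactly. Their poses are not given: they have to be found in the camera images.
- wheel (a joint): Rotation of the trolley wheel on its axle, rad. At 0 (or any full turn, 6.283) the valve stem stands at the bottom of the wheel, straight below the axle, and points straight up. It grows as the wheel turns clockwise seen from the robot's side. No stops either way; a steady drag of about 0.12 N m, so the wheel stays where it is left and hardly coasts.
- hub (a point): Point on the level axle, 165 mm above the bench, in the middle plane of the spokes. x runs along the axle, away from the robot's side; z (turning with the wheel) is the direction in which the valve stem points. Hub barrel 42 mm in diameter, from 8 mm before to 48 mm behind this point along x (the end of the axle 3 mm further out).
- spoke_mid (a point): Middle of one spoke, 55 mm from the axle, the spoke straight opposite the valve. There are five straight round steel spokes 12 mm thick, 72 degrees apart, in one plane, free from radius 21 to 89 mm; the valve is midway between two. Same axes as the hub; this spoke lies along +z.
- stem_tip (a point): Free end of the valve stem, at radius 58 mm from the axle. The stem, a 9 mm brass tube with a 13 mm black rubber foot, goes from the inside of the rim towards the hub. Same axes as the hub point.
- tyre: The wheel's black tyre: round in section, 40 mm thick, between radii 93 and 133 mm (wheel 266 mm in diameter, upright, its spokes facing the robot give or take 20 degrees). The rim inside it has inner radius 89 mm and reaches from 6 mm before to 30 mm behind the spokes' plane. Origin on the axle in the tyre's middle plane, 20 mm behind the hub point along x (the spokes' plane is level with the tyre's near face).
- valve: The valve stem (turns with the wheel), 32 mm long in all. This origin lies on the axle, not at the valve, 20 mm behind the hub point.
- stand: Grey work stand, fixed to the bench: base plate 200 x 240 mm, 12 mm high, and two sloping 20 mm legs behind the wheel that begin 75 mm behind the hub point along x. Origin on the bench straight below the axle, in the tyre's middle plane; x along the axle, away from the robot's side.
- bearing: Bystander: steel ball bearing ring lying on the stand's base plate, 46 mm outside diameter, 12 mm high. Origin at the centre of its underside.
- axle_cap: Bystander: round black plastic cap lying on the stand's base plate, 34 mm diameter, 14 mm high. Origin at the centre of its underside.
- spanner: Bystander: steel spanner lying on the bench left of the stand. Origin under its middle.
- screwdriver: Bystander: screwdriver with a red handle lying on the bench right of the stand. Origin under its middle.
- grease: Bystander: white jar with a black lid, 64 mm diameter, 75 mm high, standing near the robot on the left. Origin at the centre of its underside.
- mug: Bystander: white mug, 80 mm diameter, 90 mm high, far left of the stand. Origin at the centre of its underside.
- castor_wheel: Bystander: small solid grey-black castor wheel lying flat, 100 mm diameter, 36 mm high, far right of the stand. Origin at the centre of its underside.

How it is judged:
By the outcome, as a careful person would: the job done as asked, in the order asked, and still so for the second after the job is handed in, with the robot touching nothing.
It also fails if it takes over 48 s, if anything falls off the work surface, if the arm or the gripper's body presses on something with over 40 N, if the wrist force passes 120 N, or if a joint passes its speed limit or range.

## Robot

A 6-joint arm with a two-finger parallel gripper is mounted at the origin on the work surface. World frame = base frame: x ahead of the robot, y to its left, z up, the work surface at z = 0. Lengths are in m, angles in degrees, forces in N, time in s.
With the tool pointing down it reaches from about 0.325 to 0.9 m from the base axis. Payload 6.1 kg.
Tool frame: the origin (TCP) lies between the finger pads; the fingertips stand robot.tip_extent ahead of it and the grasp point (between the pads) lies 2 mm behind it (robot.tip_extent is the distance from the TCP to the fingertips, in m); z points along the fingers, y is the line along which they close (so a half turn about z gives the same grasp; the last joint's range is limited). The gripper opens to 87 mm and grips with 3 to 60 N. Pads are 19 mm wide; open, the fingers measure 117 mm over their backs; the gripper's body (75 mm by 190 mm) begins 51 mm behind the grasp point.
Start: joints at [-84.059, 12.628, 87.462, -0, 79.91, -7.225], TCP at [0.142, -0.609, 0.24] pointing down, gripper open.
Joint ranges: [-170.65, 170.65], [-52.31, 119.04], [5.05, 147.46], [-71.25, 251.25], [11.57, 151.72], [-153.62, 153.62]. Speed limits (degrees/s): [147.25, 147.25, 172.46, 180, 180, 180].

## Interface

Orientations are given as a 3x3 rotation matrix whose columns are the frame's x, y, z axes.
In Python, from workcell import robot, vision, hand_in gives the robot as it stands.
- The arm moves only by the tool step_arm, never from a script. Its argument "series" is a list of rows, each a list of 3 entries, a list of its own where there are three numbers: the turn, a rotation vector about the tool's x, y, z in degrees, then the shift along the tool's x, y, z in m, then the opening, from -1 (shut) to 1 (fully open), so that 0 is half open. In form: [[[rx, ry, rz], [x, y, z], gripper], ...]. A call has exactly 8 rows; each row is the pose to reach, as a shift and turn from the pose commanded when the call began, along the tool's axes at that moment; what a row does not reach only later rows make up. A row lasts 1/8 s, in which the tool goes at most 62.5 mm and 10.7 degrees, less where a joint would pass 70% of its speed; a pose out of reach is approached as far as the arm can. A call with a gripper value outside its range is refused whole. The fingers move at their own pace and stop on an object; the grip force is fixed at half the most. Time passes only in rows, so rows that repeat a pose let the fingers close, or fill a call up. It gives the time, the measured TCP pose, the force and the opening at its end, in the units of the state.
- robot.get_state(): the state, without advancing time (a new reading comes with each control period).
- vision.capture(name): name is "scene" or "side" or "wrist"; returns a dict with "img" (420x560x3 uint8, red, green, blue), "depth" (420x560 float32, m along the optical axis (not along the pixel's ray), 0 where there is no reading), "intrinsics" (3x3 intrinsics, pixels), "dist" ([k1, k2, p1, p2, k3] as OpenCV has them; the pictures are not rectified), "view" (4x4, takes a point from world to camera coordinates); the wrist camera has in their place "T_tool_cam" (4x4, takes a point from camera to tool coordinates, whose origin is the TCP and whose axes are the flange's). Camera axes: x right, y down, z forward; pixel columns grow to the right and rows downward; lengths in m; the calibration is good to about 2 mm. A picture is of the moment at which its call begins: read the wrist's pose just before it.
- hand_in(): hands the job in, once; it reports no verdict.
The state is a dict: "t": time; "q": joint angles; "joint_vel": joint speeds; "joint_efforts": joint torques, N m; "ee_pos": TCP position; "orientation": TCP orientation; "wrist_force": force on the tool from outside, world axes, zero at the start; "ft_torque": the same for the moment, N m; "gripper_width": finger opening in m.
Only numpy, scipy, OpenCV 4.12 (cv2) and the standard library are available. Lean on these libraries where they do the work, as an engineer would, in place of code of your own. Each camera call takes 0.05 s, during which the arm holds its last target. There are 200 camera calls.

## Working session

There is one attempt and no reset: what is moved stays moved. The work goes in short steps, Python scripts to look and compute and a tool call to move; the robot and the scene stay as the last step left them, time stands still between calls to the robot, and variables do not carry over. Pictures are saved under pics/ and viewed, on a budget of 10 in all, crops included, one or two more only if the job needs it, and the job is handed in when it is done.

Besides the shell and the picture viewer there is one more tool, called after "Emit:" by a JSON object that holds its "name" and its "arguments". step_arm: Moves the arm, as the interface text tells. Its arguments: {"type":"object","properties":{"series":{"type":"array"}},"required":["series"]}

```bash
mkdir -p pics; ls; python3 - <<'E'
from workcell import robot, vision
import cv2,pickle,numpy as np
s=robot.get_state();print(s, robot.tip_extent)
ims=[]
for n in ("scene","side"):
    c=vision.capture(n);pickle.dump(c,open(n+".pkl","wb"));ims.append(c["img"])
    print(n,c["intrinsics"],c["dist"],c["view"])
cv2.imwrite("pics/a.png",ims[0][:,:,::-1]);cv2.imwrite("pics/b.png",ims[1][:,:,::-1])
E
```

```text
pics
{'t': 0.0, 'q': array([-8.40581604e+01,  1.26772183e+01,  8.75258039e+01,  2.10867738e-04,
        7.99081689e+01, -7.22405988e+00]), 'joint_vel': array([-0.00106594,  0.06089086,  0.06861401, -0.01156547, -0.07108895,
       -0.01843823]), 'joint_efforts': array([ 3.47985051e-04, -4.94620371e+01, -3.87371314e+01,  6.98377588e-02,
        5.70922613e-02, -1.45665267e-04]), 'ee_pos': array([ 0.14230407, -0.60798917,  0.23841547]), 'orientation': array([[ 9.73714809e-01,  2.27770566e-01, -1.97290013e-04],
       [ 2.27770517e-01, -9.73712927e-01,  1.93059919e-03],
       [ 2.47629836e-04, -1.92478987e-03, -9.99998117e-01]]), 'wrist_force': array([ 0.16174513, -0.08121119, -0.24927654]), 'ft_torque': array([ 0.04232246,  0.00391131, -0.01557454]), 'gripper_width': 0.08688684755054893} 0.017
scene [[383.99622403   0.         276.9159554 ]
 [  0.         383.99622403 212.67973016]
 [  0.           0.           1.        ]] [-0.08762301  0.          0.          0.          0.        ] [[-0.89080822  0.4542574  -0.01053244  0.45751295]
 [ 0.37287051  0.71756709 -0.58827294 -0.10000194]
 [-0.25966961 -0.52796561 -0.80859385  1.25297438]
 [ 0.          0.          0.          1.        ]]
side [[405.36431041   0.         275.60571243]
 [  0.         405.36431041 215.91156637]
 [  0.           0.           1.        ]] [-0.1219745  0.         0.         0.         0.       ] [[ 0.99415498 -0.10652888  0.017535   -0.51923188]
 [-0.03836289 -0.50038626 -0.86495195  0.15613829]
 [ 0.10091663  0.8592236  -0.50154825  0.99598069]
 [ 0.          0.          0.          1.        ]]
```

View pics/a.png

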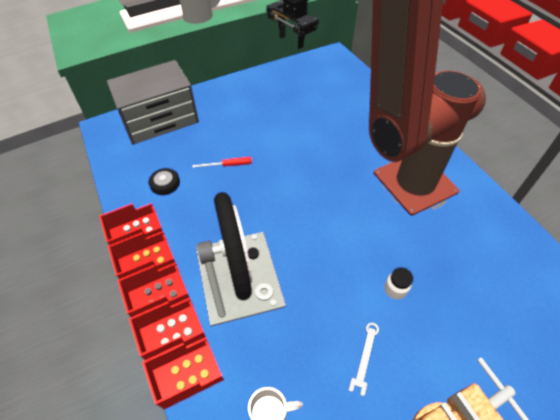

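View pics/b.png

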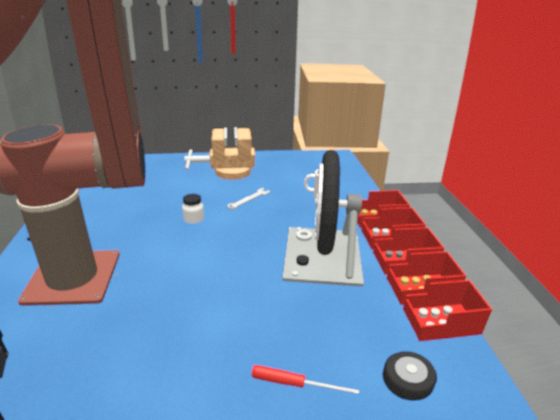

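The wheel is seen edge-on in both fixed views: scene at about (235,245), side at (328,200). The spokes will need the wrist camera. First I'll get the wheel pose from the depth.

```bash
cat > h.py <<'E'
import numpy as np, cv2
def cloud(c,T=None):
    "world points per pixel from depth"
    T=np.linalg.inv(c["view"]) if T is None else T
    h,w=c["depth"].shape
    uv=np.stack(np.meshgrid(np.arange(w),np.arange(h)),-1).reshape(-1,1,2).astype(np.float32)
    r=cv2.undistortPoints(uv,c["intrinsics"],np.array(c["dist"])).reshape(h,w,2)
    P=np.dstack([r,np.ones((h,w))])*c["depth"][...,None]
    return P@T[:3,:3].T+T[:3,3]
def look(cam_pos,target,Ttc):
    "tool R,p so that the wrist camera sits at cam_pos looking at target (image down = world down)"
    z=np.array(target)-cam_pos;z/=np.linalg.norm(z);x=np.cross(-np.array([0,0,1.]),z)*1;x=np.cross([0,0,-1.],z);x/=np.linalg.norm(x)
    Rc=np.c_[x,np.cross(z,x),z]
    R=Rc@Ttc[:3,:3].T
    return R,np.array(cam_pos)-R@Ttc[:3,3]
def rel(s,R,p):
    from scipy.spatial.transform import Rotation as Ro
    R0=s["orientation"]
    return Ro.from_matrix(R0.T@R).as_rotvec(degrees=True),R0.T@(p-s["ee_pos"])
E
python3 - <<'E'
import pickle,numpy as np,cv2
from h import *
from workcell import vision,robot
for n in("scene","side"):
    c=pickle.load(open(n+".pkl","rb"));P=cloud(c);hsv=cv2.cvtColor(c["img"],cv2.COLOR_RGB2HSV)
    box=(P[...,0]>.45)&(P[...,0]<.95)&(abs(P[...,1]+.0)<.4)&(c["depth"]>0)
    low=hsv[...,1]<90
    pl=box&low&(abs(P[...,2]-.012)<.006)&(hsv[...,2]>100)
    nl,lab,st,_=cv2.connectedComponentsWithStats(pl.astype(np.uint8))
    k=1+st[1:,4].argmax();q=P[lab==k];print(n,"plate",len(q),q.mean(0),cv2.minAreaRect((q[:,:2]*1000).astype(np.float32)))
    m=box&low&(hsv[...,2]<60)&(P[...,2]>.05)
    nl,lab,st,_=cv2.connectedComponentsWithStats(m.astype(np.uint8))
    k=1+st[1:,4].argmax();t=P[lab==k];print("tyre",len(t),t.min(0),t.max(0))
    top=t[t[:,2]>t[:,2].max()-.01];print(top.mean(0))
    u,s,v=np.linalg.svd(t-t.mean(0),full_matrices=0);print(v[2],t.mean(0))
c=vision.capture("wrist");print(c["T_tool_cam"],c["intrinsics"],c["dist"])
E
```

```text
scene plate 3297 [0.65634716 0.07557567 0.01351959] ((656.2210693359375, 46.020835876464844), (242.0577850341797, 200.43795776367188), 78.61003875732422)
tyre 1650 [ 0.62972825 -0.03345869  0.13982731] [0.69738586 0.17759604 0.30257471]
[0.6568834  0.0493374  0.29604551]
[ 0.98211587 -0.18729669  0.01919265] [0.66853373 0.1042831  0.25922461]
side plate 2829 [0.64146098 0.01205642 0.01252613] ((655.06787109375, 44.484893798828125), (245.69834899902344, 201.26271057128906), 78.33715057373047)
tyre 821 [ 0.61282171 -0.08704266  0.07472836] [ 0.64801978 -0.03691647  0.25626893]
[ 0.62290959 -0.04262254  0.25177873]
[ 0.75057091  0.66066657 -0.01276695] [ 0.6281711  -0.0732591   0.17350243]
[[-7.31058819e-04 -9.51744124e-01 -3.06891819e-01  8.50998494e-02]
 [ 9.99999709e-01 -7.62348328e-04 -1.79153172e-05 -2.24857993e-04]
 [-2.16907667e-04 -3.06891743e-01  9.51744404e-01 -1.44410999e-01]
 [ 0.00000000e+00  0.00000000e+00  0.00000000e+00  1.00000000e+00]] [[377.47756007   0.         276.42677801]
 [  0.         377.47756007 213.69216862]
 [  0.           0.           1.        ]] [0.00720137 0.         0.         0.         0.        ]
```

Emit:
{"name": "step_arm", "arguments": {"series": [[[0,0,-10],[0.038,-0.031,-0.008],-1],[[0,0,-20],[0.076,-0.062,-0.015],-1],[[0,0,-30],[0.114,-0.093,-0.022],-1],[[0,0,-40],[0.152,-0.124,-0.03],-1],[[0,0,-50],[0.19,-0.155,-0.038],-1],[[0,0,-60],[0.229,-0.186,-0.045],-1],[[0,0,-70],[0.267,-0.217,-0.053],-1],[[0,0,-80],[0.305,-0.247,-0.06],-1]]}}

```text
t: 1.15
ee_pos: [0.3838, -0.2971, 0.2997]
orientation: [[-0.061, 0.998, 0.0], [0.998, 0.061, -0.0], [-0.0, 0.0, -1.0]]
wrist_force: [1.1, -0.0, -0.2]
gripper_width: 0.0149
```

```bash
cat >> h.py <<'E'
AX=np.array([np.cos(np.radians(-11.5)),np.sin(np.radians(-11.5)),0]);HUB=np.array([.636,.049,.165])
def ori(pitch,head=0,flip=True):
    "tool z pitch deg below level, heading head; tool x on the lower side if flip"
    p,h=np.radians([pitch,head]);f=np.array([np.cos(h),np.sin(h),0]);u=np.array([0,0,1.])
    z=f*np.cos(p)-u*np.sin(p);x=-f*np.sin(p)-u*np.cos(p);x=x if flip else -x
    return np.c_[x,np.cross(z,x),z]
E
python3 - <<'E'
from h import *
from workcell import robot
s=robot.get_state();print(s["t"],s["q"].round(1),s["ee_pos"],s["orientation"].round(3))
R=ori(45);Tc=np.array([.085,0,-.1444]);d=np.array([-.307,0,.952])
p=HUB-R@(d*.31)-R@Tc
print(p,rel(s,R,p))
E
```

```text
1.15 [-47.1  -8.9 103.1   0.   85.8 -50.6] [ 0.3837602  -0.29710515  0.29969614] [[-0.061  0.998  0.   ]
 [ 0.998  0.061 -0.   ]
 [-0.     0.    -1.   ]]
[0.52223359 0.049      0.26438386] (array([-33.82353208, -35.94480065, -81.65913892]), array([0.33702942, 0.15929729, 0.03530092]))
```

Emit:
{"name": "step_arm", "arguments": {"series": [[[-3.4,-3.6,-8.2],[0.034,0.016,0.003],-1],[[-6.8,-7.2,-16.3],[0.067,0.032,0.007],-1],[[-10.1,-10.8,-24.5],[0.101,0.048,0.01],-1],[[-13.5,-14.4,-32.7],[0.135,0.064,0.014],-1],[[-16.9,-18,-40.8],[0.168,0.08,0.018],-1],[[-20.3,-21.6,-49],[0.202,0.096,0.021],-1],[[-23.7,-25.2,-57.2],[0.236,0.112,0.025],-1],[[-27,-28.8,-65.3],[0.27,0.127,0.028],-1]]}}

```text
t: 2.15
ee_pos: [0.495, -0.0206, 0.2713]
orientation: [[-0.747, 0.289, 0.599], [0.287, 0.953, -0.101], [-0.6, 0.096, -0.794]]
wrist_force: [0.8, 1.5, -0.6]
gripper_width: 0.0005
```

```bash
python3 - <<'E'
from h import *
from workcell import robot
s=robot.get_state();print(s["t"],s["q"].round(1),s["ee_pos"])
for P in(45,30):
    R=ori(P);Tc=np.array([.085,0,-.1444]);d=np.array([-.307,0,.952])
    p=HUB-R@(d*.31)-R@Tc
    print(p,rel(s,R,p))
E
```

```text
2.15 [-12.8 -37.4 133.2   2.7  46.8 -85.3] [ 0.49497791 -0.02061035  0.27131228]
[0.52223359 0.049      0.26438386] (array([ -6.93717155,  -7.06008494, -16.30816925]), array([0.00376408, 0.07351364, 0.01476663]))
[0.50038765 0.049      0.23155252] (array([ -9.05647845, -21.93960762, -15.34792307]), array([0.03977726, 0.06405518, 0.02775625]))
```

Emit:
{"name": "step_arm", "arguments": {"series": [[[-2.3,-2.3,-5.4],[0.001,0.024,0.005],-1],[[-4.6,-4.7,-10.9],[0.002,0.049,0.01],-1],[[-6.9,-7,-16.3],[0.004,0.073,0.015],-1],[[-6.9,-7,-16.3],[0.004,0.073,0.015],-1],[[-6.9,-7,-16.3],[0.004,0.073,0.015],-1],[[-6.9,-7,-16.3],[0.004,0.073,0.015],-1],[[-6.9,-7,-16.3],[0.004,0.073,0.015],-1],[[-6.9,-7,-16.3],[0.004,0.073,0.015],-1]]}}

```text
t: 3.15
ee_pos: [0.5224, 0.0468, 0.2645]
orientation: [[-0.709, 0.006, 0.705], [0.005, 1.0, -0.003], [-0.705, 0.002, -0.709]]
wrist_force: [0.1, 0.4, 0.4]
gripper_width: 0.0004
```

```bash
python3 - <<'E'
from h import *
import pickle
from workcell import robot,vision
s=robot.get_state();print(s["t"],s["q"].round(1),s["ee_pos"],s["orientation"].round(3))
c=vision.capture("wrist");pickle.dump((s,c),open("w1.pkl","wb"));cv2.imwrite("pics/w1.png",c["img"][:,:,::-1])
E
```

```text
3.15 [ -6.1 -36.4 136.4   7.1  35.5 -99.8] [0.52243451 0.04675245 0.26450853] [[-0.709  0.006  0.705]
 [ 0.005  1.    -0.003]
 [-0.705  0.002 -0.709]]
```

View pics/w1.png

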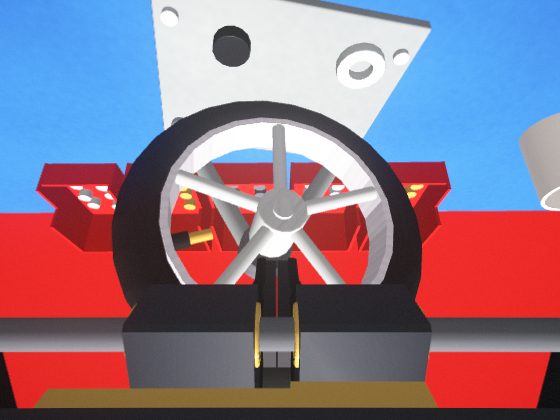

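The wrist picture is inverted (up = world down). The hub is at (283,210). The valve, a black foot with a brass stem, is at (195,240): robot's right, slightly above the axle. The spokes point to (278,130), (180,178), (375,192), (225,280) and (330,280). So the wheel needs about 108° clockwise. I'll measure it.

```bash
cat >> h.py <<'E'
def wheel(s,c,hub=HUB,v=True):
    "angles (deg, counter-clockwise seen from robot, 0 = right) of spokes and valve; refined hub"
    T=np.eye(4);T[:3,:3]=s["orientation"];T[:3,3]=s["ee_pos"]
    P=cloud(c,T@c["T_tool_cam"]);right=np.array([AX[1],-AX[0],0])
    D=P-hub;a=D@AX;b=D@right;h=D[...,2];r=np.hypot(b,h);ok=c["depth"]>0
    hsv=cv2.cvtColor(c["img"],cv2.COLOR_RGB2HSV);an=np.degrees(np.arctan2(h,b))
    f=ok&(r<.016)&(a>-.02)&(a<.0);print("hub face b,h,a",b[f].mean(),h[f].mean(),np.median(a[f]),f.sum())
    sp=ok&(abs(a)<.009)&(r>.03)&(r<.08)&(hsv[...,2]>70)&(hsv[...,1]<60)
    ph=np.angle(np.exp(5j*np.radians(an[sp])).mean(),deg=True)/5
    print("spokes",sp.sum(),"phase",ph,"conc",abs(np.exp(5j*np.radians(an[sp])).mean()))
    for k in range(-3,4):
        g=sp&(abs((an-ph-72*k+180)%360-180)<15)
        if g.sum()>20 and abs(k)<3:
            bb,hh=b[g].mean(),h[g].mean();print("  spoke",round(ph+72*k,1),g.sum(),"meas",round(np.degrees(np.arctan2(hh,bb)),1),"a",np.median(a[g]).round(4))
    br=ok&(abs(a-.02)<.012)&(r>.05)&(r<.088)&(hsv[...,1]>100)&(abs(hsv[...,0].astype(int)-22)<12)
    if br.sum()>5: print("brass",br.sum(),np.degrees(np.arctan2(h[br].mean(),b[br].mean())),r[br].mean(),a[br].mean())
E
python3 - <<'E'
from h import *
import pickle
s,c=pickle.load(open("w1.pkl","rb"));wheel(s,c)
R=ori(45,-11.5);T=np.array([AX[1],-AX[0],0])
E
```

```text
hub face b,h,a 0.00031792860160042305 0.0008768989929617605 -0.00946252810463235 1080
spokes 3962 phase -16.65410446846758 conc 0.933567037674186
  spoke -160.7 707 meas -162.1 a -0.0057
  spoke -88.7 628 meas -88.3 a -0.0061
  spoke -16.7 906 meas -15.3 a -0.0059
  spoke 55.3 903 meas 55.9 a -0.0062
  spoke 127.3 800 meas 126.2 a -0.0059
```

```bash
cat >> h.py <<'E'
RIGHT=np.array([AX[1],-AX[0],0]);UP=np.array([0,0,1.])
def pt(b,h,a=0): return HUB+b*1e-3*RIGHT+(h+1)*1e-3*UP+a*1e-3*AX
def loc(p): D=p-HUB;return (D@RIGHT*1e3,D@UP*1e3-1,D@AX*1e3)
E
python3 - <<'E'
from h import *
from workcell import robot
s=robot.get_state();R=ori(45,-11.5)
p=pt(0,60)-.06*R[:,2];print(loc(s["ee_pos"]),p,rel(s,R,p))
for n,v in(("b",RIGHT),("h",UP),("a",AX)):print(n,(R.T@v).round(3))
E
```

```text
(np.float64(24.796627633022823), np.float64(98.40906566943455), np.float64(-110.89062250959019)) [0.59442532 0.05745847 0.26842641] (array([ 7.95582431, -0.19326028,  7.84006827]), array([-0.05387217,  0.01107193,  0.04789115]))
b [-0. -1.  0.]
h [-0.707 -0.    -0.707]
a [-0.707 -0.     0.707]
```

Emit:
{"name": "step_arm", "arguments": {"series": [[[2,0,2],[-0.013,0.003,0.012],-1],[[4,0,3.9],[-0.027,0.006,0.024],-1],[[6,-0.1,5.9],[-0.04,0.008,0.036],-1],[[8,-0.2,7.8],[-0.054,0.011,0.048],-1],[[8,-0.2,7.8],[-0.054,0.011,0.048],-1],[[8,-0.2,7.8],[-0.054,0.011,0.048],-1],[[8,-0.2,7.8],[-0.054,0.011,0.048],-1],[[8,-0.2,7.8],[-0.054,0.011,0.048],-1]]}}

```text
t: 4.2
ee_pos: [0.5942, 0.0573, 0.2685]
orientation: [[-0.693, 0.199, 0.693], [0.14, 0.98, -0.142], [-0.708, -0.001, -0.707]]
wrist_force: [0.5, -0.7, -0.3]
gripper_width: 0.0001
```

```bash
python3 - <<'E'
from h import *
import pickle
from workcell import robot,vision
s=robot.get_state();print(s["t"],s["q"].round(1),np.round(loc(s["ee_pos"]),1),rel(s,ori(45,-11.5),pt(0,60)))
c=vision.capture("wrist");wheel(s,c);cv2.imwrite("pics/w2.png",c["img"][::-1,::-1,::-1])
E
```

```text
4.2 [  3.8 -19.6 125.5 -20.8  31.8 -61.2] [  0.2 102.5 -42.6] (array([-0.03235864,  0.03222611,  0.04006735]), array([-2.62404695e-05,  2.22680809e-04,  6.01884483e-02]))
hub face b,h,a -6.746112595477477e-06 0.0011192274025404513 -0.009442781830448924 1608
spokes 6563 phase -16.579256048674875 conc 0.9400044019694068
  spoke -160.6 1258 meas -162.9 a -0.0055
  spoke -88.6 853 meas -89.4 a -0.0062
  spoke -16.6 1275 meas -15.0 a -0.0058
  spoke 55.4 1593 meas 57.4 a -0.0061
  spoke 127.4 1584 meas 126.4 a -0.0059
brass 11 21.994193464599103 0.06536050651271982 0.008713207085483631
```

View pics/w2.png

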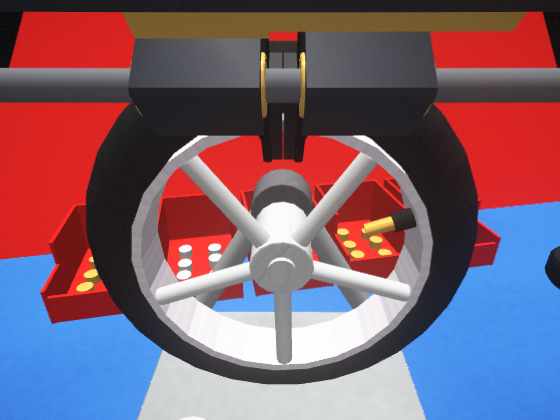

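The picture, turned upright, shows the closed fingertips at (283,150), centred between the two upper spokes. The valve is at (390,222), clear of them. Inserting.

Emit:
{"name": "step_arm", "arguments": {"series": [[[0,0,0],[0,0,0.015],-1],[[0,0,0],[0,0,0.03],-1],[[0,0,0],[0,0,0.045],-1],[[0,0,0],[0,0,0.06],-1],[[0,0,0],[0,0,0.06],-1],[[0,0,0],[0,0,0.06],-1],[[0,0,0],[0.003,-0.002,0.063],-1],[[0,0,0],[0.006,-0.004,0.066],-1]]}}

```text
t: 5.25
ee_pos: [0.6353, 0.0453, 0.2177]
orientation: [[-0.692, 0.199, 0.694], [0.14, 0.98, -0.141], [-0.708, -0.001, -0.706]]
wrist_force: [0.2, 0.3, 0.5]
gripper_width: 0.0006
```

Emit:
{"name": "step_arm", "arguments": {"series": [[[0,0,0],[0.001,-0.005,0.001],-1],[[0,0,0],[0.002,-0.011,0.002],-1],[[0,0,0],[0.003,-0.016,0.003],-1],[[0,0,0],[0.004,-0.0215,0.004],-1],[[0,0,0],[0.009,-0.027,0.009],-1],[[0,0,0],[0.013,-0.032,0.013],-1],[[0,0,0],[0.017,-0.037,0.017],-1],[[0,0,0],[0.021,-0.041,0.021],-1]]}}

```text
t: 6.25
ee_pos: [0.6276, 0.0046, 0.188]
orientation: [[-0.692, 0.199, 0.694], [0.14, 0.98, -0.141], [-0.708, -0.001, -0.706]]
wrist_force: [4.9, 2.7, 3.3]
gripper_width: 0.0001
```

```bash
python3 - <<'E'
from h import *
from workcell import robot,vision
s=robot.get_state();print(s["t"],s["q"].round(1),np.round(loc(s["ee_pos"]),1),s["wrist_force"])
c=vision.capture("wrist");wheel(s,c);cv2.imwrite("pics/w3.png",c["img"][::-1,::-1,::-1])
E
```

```text
6.25 [ -4.   -9.  126.5 -17.1  18.4 -68.5] [45.2 22.   0.6] [4.93525463 2.74483643 3.25023877]
hub face b,h,a 0.0003069984390933907 0.000978190716737901 -0.009384821079288987 3842
spokes 8986 phase 1.1719297737947962 conc 0.9387602585458982
  spoke -142.8 2125 meas -143.6 a -0.0059
  spoke -70.8 1951 meas -70.2 a -0.006
  spoke 1.2 2974 meas 2.1 a -0.0061
  spoke 145.2 1927 meas 143.8 a -0.0059
brass 33 -34.90594564729745 0.06085848547098531 0.009389351431542575
```

View pics/w3.png

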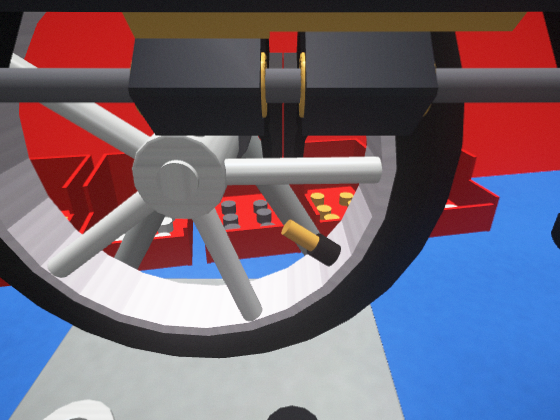

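The spoke being pushed is at 1.2° and the valve is at (315,245), about 55° still to go. Joint 5 is near its lower limit down here. I'll withdraw and finish by pushing the next spoke (73° to 18°) from the top.

Emit:
{"name": "step_arm", "arguments": {"series": [[[0,0,0],[0,0,-0.015],-1],[[0,0,0],[0,0,-0.03],-1],[[0,0,0],[0,0,-0.045],-1],[[0,0,0],[0,0,-0.06],-1],[[0,0,0],[-0.009,0.02,-0.07],-1],[[0,0,0],[-0.018,0.041,-0.078],-1],[[0,0,0],[-0.0255,0.061,-0.0855],-1],[[0,0,0],[-0.0255,0.061,-0.0855],-1]]}}

```text
t: 7.3
ee_pos: [0.5973, 0.0739, 0.2655]
orientation: [[-0.694, 0.198, 0.692], [0.138, 0.98, -0.141], [-0.706, -0.002, -0.708]]
wrist_force: [-0.1, -0.0, -0.2]
gripper_width: 0.0
```

```bash
python3 - <<'E'
from h import *
from workcell import robot,vision
s=robot.get_state();print(s["t"],s["q"].round(1),np.round(loc(s["ee_pos"]),1),rel(s,ori(45,-11.5),pt(-16,58)))
c=vision.capture("wrist");wheel(s,c)
E
```

```text
7.3 [  6.3 -18.  124.6 -23.9  32.2 -56.8] [-16.7  99.5 -42.9] (array([-0.02142367, -0.08338635,  0.15727728]), array([-0.00105099, -0.00066019,  0.05967291]))
hub face b,h,a -4.96442736738505e-05 0.0010810847669640291 -0.0094392402694094 1634
spokes 6658 phase -1.8751138403367136 conc 0.9281336871846365
  spoke -145.9 1156 meas -148.5 a -0.0057
  spoke -73.9 873 meas -74.5 a -0.0061
  spoke -1.9 1406 meas -0.0 a -0.0059
  spoke 70.1 1624 meas 71.9 a -0.0061
  spoke 142.1 1563 meas 140.8 a -0.0058
brass 29 -38.53619913392786 0.06038756107979892 0.00937998223518022
```

Emit:
{"name": "step_arm", "arguments": {"series": [[[0,0,0],[0,0,0.015],-1],[[0,0,0],[0,0,0.03],-1],[[0,0,0],[0,0,0.045],-1],[[0,0,0],[0,0,0.06],-1],[[0,0,0],[0,0,0.06],-1],[[0,0,0],[0,0,0.06],-1],[[0,0,0],[0.002,-0.004,0.062],-1],[[0,0,0],[0.003,-0.007,0.063],-1]]}}

```text
t: 8.35
ee_pos: [0.6377, 0.0578, 0.2197]
orientation: [[-0.693, 0.199, 0.693], [0.14, 0.98, -0.141], [-0.707, -0.001, -0.707]]
wrist_force: [0.3, 0.5, -0.1]
gripper_width: 0.0006
```

```bash
python3 - <<'E'
from h import *
from workcell import robot
s=robot.get_state();print(np.round(loc(s["ee_pos"]),1),s["wrist_force"])
E
```

```text
[-8.9 53.7 -0.1] [ 0.27297813  0.46644978 -0.08639589]
```

Emit:
{"name": "step_arm", "arguments": {"series": [[[0,0,0],[0.001,-0.006,0.001],-1],[[0,0,0],[0.0015,-0.0127,0.0015],-1],[[0,0,0],[0.003,-0.02,0.003],-1],[[0,0,0],[0.0045,-0.0275,0.0045],-1],[[0,0,0],[0.0057,-0.0345,0.0057],-1],[[0,0,0],[0.0075,-0.038,0.0075],-1],[[0,0,0],[0.009,-0.041,0.009],-1],[[0,0,0],[0.009,-0.041,0.009],-1]]}}

```text
t: 9.35
ee_pos: [0.63, 0.0173, 0.2072]
orientation: [[-0.692, 0.199, 0.693], [0.14, 0.98, -0.142], [-0.708, -0.001, -0.706]]
wrist_force: [3.7, 0.8, 0.9]
gripper_width: 0.0006
```

```bash
python3 - <<'E'
from h import *
from workcell import robot,vision
s=robot.get_state();print(s["t"],s["q"].round(1),np.round(loc(s["ee_pos"]),1),s["wrist_force"])
c=vision.capture("wrist");wheel(s,c)
E
```

```text
9.35 [ -2.1 -10.2 125.2 -18.6  21.3 -66. ] [32.3 41.2  0.4] [3.69021306 0.77770045 0.89816602]
hub face b,h,a 0.00023065890829276927 0.0010607409611417345 -0.009401476040971028 3298
spokes 9867 phase 25.73135415252139 conc 0.9226363060234953
  spoke -118.3 1628 meas -119.1 a -0.006
  spoke -46.3 1925 meas -45.2 a -0.0061
  spoke 25.7 2892 meas 27.0 a -0.0062
  spoke 97.7 466 meas 97.5 a -0.0061
  spoke 169.7 2862 meas 168.2 a -0.0057
brass 40 -83.26326426419458 0.05881898565337429 0.009186662806522571
```

Emit:
{"name": "step_arm", "arguments": {"series": [[[0,0,0],[0,0,-0.015],-1],[[0,0,0],[0,0,-0.03],-1],[[0,0,0],[0,0,-0.045],-1],[[0,0,0],[0,0,-0.06],-1],[[0,0,0],[-0.004,0.01,-0.064],-1],[[0,0,0],[-0.008,0.02,-0.068],-1],[[0,0,0],[-0.013,0.032,-0.073],-1],[[0,0,0],[-0.013,0.032,-0.073],-1]]}}

```text
t: 10.4
ee_pos: [0.5942, 0.058, 0.2674]
orientation: [[-0.694, 0.198, 0.692], [0.139, 0.98, -0.141], [-0.707, -0.002, -0.708]]
wrist_force: [1.2, -1.2, -0.1]
gripper_width: 0.0007
```

```bash
python3 - <<'E'
from h import *
import pickle
from workcell import robot,vision
s=robot.get_state();print(s["t"],np.round(loc(s["ee_pos"]),1),rel(s,ori(45,-11.5),pt(0,58)))
c=vision.capture("wrist");pickle.dump((s,c),open("w4.pkl","wb"));wheel(s,c);cv2.imwrite("pics/w4.png",c["img"][::-1,::-1,::-1])
E
```

```text
10.4 [ -0.5 101.4 -42.7] (array([-0.02012777, -0.0441321 ,  0.12098975]), array([ 0.00041301, -0.00051673,  0.06088177]))
hub face b,h,a -5.393397785672363e-06 0.001120149006787235 -0.00942614803174232 1608
spokes 6452 phase 25.860006502376336 conc 0.9055610192266749
  spoke -118.1 931 meas -120.3 a -0.006
  spoke -46.1 1023 meas -45.3 a -0.0061
  spoke 25.9 1555 meas 28.0 a -0.0059
  spoke 97.9 1358 meas 98.5 a -0.0061
  spoke 169.9 1475 meas 167.7 a -0.0056
brass 22 -83.10183423972698 0.05872946538462478 0.009172838942581129
```

View pics/w4.png

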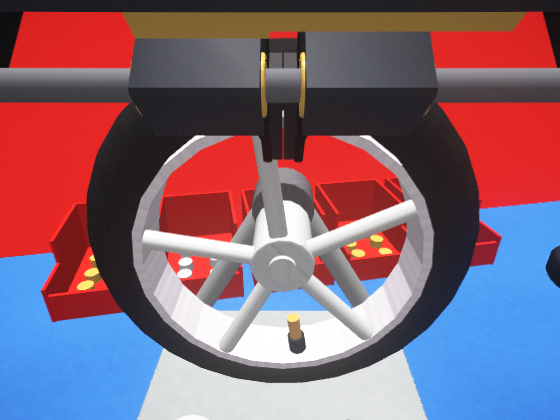

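The valve is at (295,335), still slightly right of bottom. Spoke phase (25.9°, wanted 18°) and brass (-83°, wanted -90°) agree: 7–8° clockwise remain. Reinserting above the 26° spoke.

Emit:
{"name": "step_arm", "arguments": {"series": [[[0,0,0],[0.003,-0.011,0.003],-1],[[0,0,0],[0.006,-0.0225,0.006],-1],[[0,0,0],[0.006,-0.0225,0.006],-1],[[0,0,0],[0.006,-0.0225,0.02],-1],[[0,0,0],[0.006,-0.0225,0.035],-1],[[0,0,0],[0.006,-0.0225,0.05],-1],[[0,0,0],[0.006,-0.0225,0.0665],-1],[[0,0,0],[0.006,-0.0225,0.0665],-1]]}}

```text
t: 11.45
ee_pos: [0.6315, 0.0269, 0.2147]
orientation: [[-0.695, 0.199, 0.691], [0.14, 0.98, -0.142], [-0.705, -0.002, -0.709]]
wrist_force: [0.1, -0.1, 0.3]
gripper_width: 0.0004
```

```bash
python3 - <<'E'
from h import *
from workcell import robot
s=robot.get_state();print(np.round(loc(s["ee_pos"]),1),s["wrist_force"],rel(s,s["orientation"],pt(37.1,36.4,.4)))
E
```

```text
[22.6 48.7  0. ] [ 0.07654732 -0.11580684  0.31573112] (array([0., 0., 0.]), array([ 0.00842174, -0.01451399,  0.0090162 ]))
```

Emit:
{"name": "step_arm", "arguments": {"series": [[[0,0,0],[0.002,-0.004,0.002],-1],[[0,0,0],[0.004,-0.007,0.004],-1],[[0,0,0],[0.005,-0.009,0.0055],-1],[[0,0,0],[0.006,-0.011,0.0065],-1],[[0,0,0],[0.007,-0.0125,0.0075],-1],[[0,0,0],[0.0078,-0.0135,0.0083],-1],[[0,0,0],[0.0084,-0.0145,0.009],-1],[[0,0,0],[0.0084,-0.0145,0.009],-1]]}}

```text
t: 12.45
ee_pos: [0.6299, 0.0128, 0.2045]
orientation: [[-0.692, 0.199, 0.694], [0.14, 0.98, -0.141], [-0.708, -0.001, -0.706]]
wrist_force: [3.2, 2.4, 1.3]
gripper_width: 0.0008
```

```bash
python3 - <<'E'
from h import *
from workcell import robot,vision
s=robot.get_state();print(np.round(loc(s["ee_pos"]),1),s["wrist_force"])
c=vision.capture("wrist");wheel(s,c)
E
```

```text
[36.6 38.5  1.2] [3.19270055 2.41360941 1.26367775]
hub face b,h,a 0.0002751061271373599 0.0010573177789518357 -0.009390463441610916 3378
spokes 10050 phase 21.773651160906518 conc 0.9224129616411395
  spoke -122.2 1683 meas -123.0 a -0.006
  spoke -50.2 1931 meas -49.2 a -0.006
  spoke 21.8 3009 meas 23.0 a -0.0061
  spoke 93.8 304 meas 93.4 a -0.0061
  spoke 165.8 3020 meas 164.3 a -0.0057
brass 37 -87.05971567328162 0.058992039321413156 0.009350874062777357
```

Emit:
{"name": "step_arm", "arguments": {"series": [[[0,0,0],[0.0005,-0.0005,0.0005],-1],[[0,0,0],[0.001,-0.001,0.001],-1],[[0,0,0],[0.0014,-0.0015,0.0014],-1],[[0,0,0],[0.0018,-0.0019,0.0018],-1],[[0,0,0],[0.0018,-0.0019,0.0018],-1],[[0,0,0],[0.0018,-0.0019,0.0018],-1],[[0,0,0],[0.0018,-0.0019,0.0018],-1],[[0,0,0],[0.0018,-0.0019,0.0018],-1]]}}

```text
t: 13.5
ee_pos: [0.6294, 0.0109, 0.2019]
orientation: [[-0.693, 0.199, 0.693], [0.14, 0.98, -0.141], [-0.708, -0.001, -0.706]]
wrist_force: [4.8, 1.9, -0.1]
gripper_width: 0.0004
```

```bash
python3 - <<'E'
from h import *
from workcell import robot,vision
s=robot.get_state();print(np.round(loc(s["ee_pos"]),1),s["wrist_force"])
c=vision.capture("wrist");wheel(s,c)
E
```

```text
[38.7 35.9  1.1] [ 4.84429331  1.87636124 -0.12593093]
hub face b,h,a 0.00027400752892039527 0.0010314315909326112 -0.009388111964838287 3473
spokes 10098 phase 18.1120370587029 conc 0.9268339387595704
  spoke -125.9 1749 meas -126.6 a -0.006
  spoke -53.9 1942 meas -52.9 a -0.006
  spoke 18.1 3010 meas 19.4 a -0.0061
  spoke 90.1 139 meas 89.9 a -0.0061
  spoke 162.1 3172 meas 160.7 a -0.0057
brass 41 -90.54755986658887 0.05891352676162529 0.009389690293889733
```

Emit:
{"name": "step_arm", "arguments": {"series": [[[0,0,0],[-0.003,0,0],-1],[[0,0,0],[-0.006,0,-0.004],-1],[[0,0,0],[-0.006,0,-0.02],-1],[[0,0,0],[-0.006,0,-0.035],-1],[[0,0,0],[-0.006,0,-0.05],-1],[[0,0,0],[-0.006,0.012,-0.065],-1],[[0,0,0],[-0.006,0.025,-0.08],-1],[[0,0,0],[-0.006,0.038,-0.09],-1]]}}

```text
t: 14.55
ee_pos: [0.5777, 0.06, 0.2695]
orientation: [[-0.693, 0.2, 0.692], [0.14, 0.98, -0.142], [-0.707, -0.001, -0.708]]
wrist_force: [0.9, -0.8, -0.5]
gripper_width: 0.0004
```

```bash
python3 - <<'E'
from h import *
from workcell import robot,vision
s=robot.get_state();print(s["t"],np.round(loc(s["ee_pos"]),1),s["wrist_force"])
c=vision.capture("wrist");wheel(s,c);cv2.imwrite("pics/w5.png",c["img"][::-1,::-1,::-1])
E
```

```text
14.55 [  0.8 103.5 -59.3] [ 0.906863   -0.84489573 -0.46691964]
hub face b,h,a -5.261321013975959e-05 0.0011051071158153238 -0.00951057615944916 1453
spokes 5537 phase 18.121066460072274 conc 0.8966556010254632
  spoke -125.9 879 meas -128.0 a -0.0059
  spoke -53.9 887 meas -53.3 a -0.0061
  spoke 18.1 1322 meas 20.2 a -0.0059
  spoke 90.1 1013 meas 90.9 a -0.0061
  spoke 162.1 1318 meas 160.3 a -0.0056
brass 18 -90.43642462407708 0.05898562845287289 0.009139984649731522
```

View pics/w5.png

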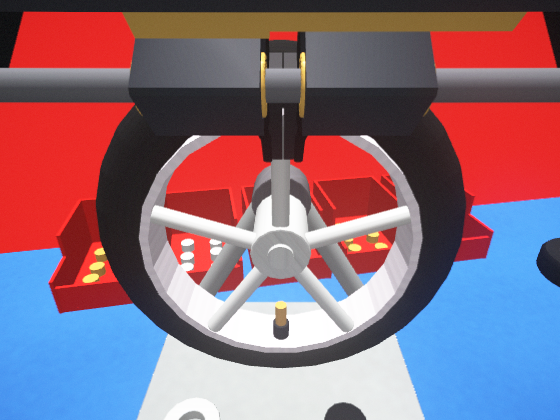

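The valve at (281,320) is straight below the hub at (281,255) and points up. The fingers are clear of the wheel.

```bash
python3 -c "
from workcell import hand_in
print(hand_in())"
```

```text
the job is handed in; nothing more can be done
None
```

The valve stem now stands straight below the axle and points straight up. The wheel is at rest there with the fingers clear, and the job is handed in at about 15 s of the 48 s allowed.

I turned the wheel about 110° clockwise with closed fingertips. I pushed first the upper-right spoke, then the spoke behind it. That second push took two goes because I withdrew once to measure.

- **Final angle:** The last wrist picture gave a spoke pattern 0.1° from the target. The brass stem read -90.4° against -90°. These two readings disagreed by up to about 1° throughout.
- **Forces:** Readings at the end of each push were only a few N. I did not measure forces during the pushes.
- **Other things:** I pushed only on spokes, never on the tyre or valve. The bearing and axle cap look undisturbed in the wrist views. I did not check the other items on the bench again at the end.

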